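Checking dryer roller sleeves on a stepped gauge pin

ROBOT

A 7-joint arm with a two-finger parallel gripper is mounted at the origin on the work surface. World frame = base frame: x ahead of the robot, y to its left, z up, the work surface at z = 0. Lengths are in m, angles in rad, forces in N, time in s.
With the tool pointing down it reaches from about 0.4 to 0.85 m from the base axis. Payload 10.4 kg.
Tool frame: the origin (TCP) lies on the centre line of the jaws, within the pads' length; the fingertips stand 8 mm ahead of it and the grasp point (between the pads) lies 11 mm behind it (r.tcp_to_tips is the z of the fingertips in the tool frame, in m); z points along the fingers, y is the line along which they close (so a half turn about z gives the same grasp; the last joint's range is limited). The gripper opens to 87 mm and grips with 3 to 60 N. Pads are 19 mm wide; open, the fingers measure 117 mm over their backs; the gripper's body (75 mm by 190 mm) begins 51 mm behind the grasp point.
Start: joints at [-1.184, 0.332, -0.065, 1.46, 0.022, 1.35, -0.088], TCP at [0.249, 0.573, 0.231] pointing down, gripper open.
Joint ranges: [-2.6, 2.6], [-0.5, 2.12], [-1.47, 1.34], [0.16, 2.42], [-1.27, 4.41], [0.06, 2.06], [-2.6, 2.6]. Speed limits (rad/s): [2.22, 2.22, 2.79, 2.79, 3.14, 3.14, 3.14].

INTERFACE

Orientations are given as a unit quaternion [x, y, z, w].
In Python, from rig import r gives the robot as it stands. The module is installed in compiled form; this text tells all that it offers.
- The arm moves only by the shell command python3 -m creep 'ROWS'. ROWS is JSON, a list of rows, each an object with "xyz": the shift along the tool's x, y, z in mm, a list of three; "yaw": the turn about the tool's z in rad; "jaw": the finger opening in mm, from 0 to 87. In form: [{"xyz": [tx, ty, tz], "yaw": yaw, "jaw": jaw}, ...]. A call has 1 to 8 rows; each row shifts and turns the commanded pose from where the row before left it, along the tool's axes as they then stand; what a row does not reach is not made up. A row lasts 1/8 s, in which the tool goes at most 62.5 mm and 10.7 degrees, less where a joint would pass 70% of its speed; a pose out of reach is approached as far as the arm can. A call is refused whole if a number of a shift passes 62.5 or a number of a turn 0.188, either way. A call with a gripper value outside its range is refused whole. The fingers move at their own pace and stop on an object; the grip force is fixed at half the most. Time passes only in rows, so rows that do not move let the fingers close. It gives the time, the measured TCP pose, the force, the opening and the grip force at its end, in the units of the state.
- r.sense(): the state, without advancing time (a new reading comes with each control period).
- r.snapshot(name): name is "scene" or "top" or "wrist"; returns a dict with "image" (384x512x3 uint8, red, green, blue), "intrinsics" (3x3 intrinsics, pixels), "k1" (the pictures are not rectified: a ray, as slopes to the right and down, at radius r is drawn at 1 + k1 r^2 times it, then the intrinsics apply), "R" (3x3) and "t" (3): a world point X has camera coordinates R X + t; the wrist camera has in their place "hand_eye" (4x4, takes a point from camera to tool coordinates, whose origin is the TCP and whose axes are the flange's). Camera axes: x right, y down, z forward; pixel columns grow to the right and rows downward; lengths in m; the calibration is good to about 2 mm. A picture is of the moment at which its call begins: read the wrist's pose just before it. There is no depth.
- r.sign_off(): hands the job in; it is judged then, once.
The state is a dict: "time": time; "joint_pos": joint angles; "qd": joint speeds; "tau": joint torques, N m; "ee_pos": TCP position; "ee_rot": TCP orientation; "contact_force": force on the tool from outside, world axes, zero at the start; "ft_torque": the same for the moment, N m; "gripper_width": finger opening in m; "gripper_force": force on a finger pad.
Only numpy, scipy, OpenCV 4.12 (cv2) and the standard library are available. Lean on these libraries where they do the work, as an engineer would, in place of code of your own. Each camera call takes 0.05 s, during which the arm holds its last target. There are 200 camera calls.

TASK

Check the two spare dryer-roller sleeves on the stepped gauge pin: first lift the lid off the metal tin by its knob and lay it flat, knob up, on the cork mat. Then take the sleeves one at a time: lower each over the pin until it will go no farther; one that reaches the gauge's base plate is good and is stood upright in the tin, one that stops higher up, on the pin's step, is stood upright in the white tray, and each is put away before the next is tried. Leave everything else on the counter where it is.

Things in the scene. Friction and masses are not known exactly. Their poses are not given: they have to be found in the camera images.
- sleeve_a: plain steel sleeve, a tube 40 mm in outside diameter and 40 mm tall with a round bore right through, standing on end on the counter. The bore is either 27 mm or 21 mm across (one sleeve of each, not marked). Origin: centre of its lower end; z up along the bore. About 0.2 kg.
- sleeve_b: plain steel sleeve, a tube 40 mm in outside diameter and 40 mm tall with a round bore right through, standing on end on the counter. The bore is either 27 mm or 21 mm across (one sleeve of each, not marked). Origin: centre of its lower end; z up along the bore. About 0.2 kg.
- gauge: fixed gauge: dark steel plate 80 x 80 x 12 mm with an upright steel pin in its centre: 24 mm in diameter up to 42 mm above the counter, a 45-degree shoulder, 18 mm from 45 to 57 mm, then a taper to an 8 mm nose at 68 mm. Origin: centre of the plate's underside. A 27 mm bore goes down to the plate (sleeve's lower end at 12 mm), a 21 mm bore stops on the shoulder (at about 43 mm).
- gauge_tip (a point): the top of the pin's nose, 68 mm above the counter, on the pin's axis
- tin: round open aluminium tin fixed to the counter, 138 mm outside diameter, 60 mm tall, wall 3 mm, floor 4 mm thick; at the start the loose lid covers it. Origin: centre of its underside, on the counter.
- lid: loose flat aluminium lid of the tin: disc 144 mm in diameter, 6 mm thick, below it a plug 116 mm in diameter, 5 mm deep; on top a 14 mm stem and a black knob 28 mm in diameter from 19 to 41 mm above the origin. Origin: centre of the disc's underside, z up through the knob. On the tin the origin is 60 mm above the counter; laid on the mat, 9 mm. About 0.14 kg.
- lid_knob (a point): centre of the knob of the lid, 30 mm above the lid's origin: the place to grip it
- tray: shallow square white plastic tray fixed to the counter, 140 x 140 mm outside, 35 mm tall, walls and floor 4 mm. Origin: centre of its underside; x and y along its sides.
- mat: square cork mat fixed to the counter, 150 x 150 mm, 4 mm thick. Origin: centre of its underside.
- spool: bystander: reel of dark thread, 40 mm in diameter, 52 mm tall, upright. Origin: centre of its underside.
- jar: bystander: small closed jar, 56 mm in diameter, 70 mm tall. Origin: centre of its underside.
- tape: bystander: cardboard tape core, a ring lying flat, 84 mm in diameter, 25 mm tall. Origin: centre of its underside.
- roller: bystander: black rubber dryer roller lying flat, 68 mm in diameter, 30 mm tall. Origin: centre of its underside.
- bolt: bystander: dark steel axle bolt standing on its 24 mm head, shank 12 mm in diameter, 50 mm tall in all. Origin: centre of its underside.
- oil: bystander: white oil bottle, 52 mm in diameter, 150 mm tall, at the far left. Origin: centre of its underside.
- mug: bystander: white mug, 76 mm in diameter plus a handle, 85 mm tall, at the far right. Origin: centre of its underside.
- driver: bystander: screwdriver 190 mm long and 26 mm thick at the handle, lying at the far edge of the work area, roughly across it. Origin: middle of its length, at counter height.
There are look-alikes about, which are no part of the job. Leave any red look-alike of the lid alone.

How it is judged:
On the way, in this order (a step that is already met when the one before it is completed fails the run):
1. the lid lies flat, knob up, on the cork mat (horizontal distance between lid and mat below 0.06 m and z of lid in the frame of mat below 0.016 m and angle between lid's own z axis and vertical below 0.1 rad), for 0.2 s.
2. a first sleeve is down on the gauge pin as far as it will go (((horizontal distance between sleeve_a and gauge below 0.007 m and z of sleeve_a in the frame of gauge between 0.005 and 0.017 m and angle between sleeve_a's own z axis and vertical below 0.12 rad) or (horizontal distance between sleeve_b and gauge below 0.007 m and z of sleeve_b in the frame of gauge between 0.037 and 0.049 m and angle between sleeve_b's own z axis and vertical below 0.12 rad))), for 0.2 s.
3. that sleeve stands where its result sends it: in the tin if it went down to the base plate, in the tray if it stopped on the step (((horizontal distance between sleeve_a and tin below 0.05 m and z of sleeve_a in the frame of tin below 0.012 m and angle between sleeve_a's own z axis and vertical below 0.15 rad) or (x of sleeve_b in the frame of tray between -0.055 and 0.055 m and y of sleeve_b in the frame of tray between -0.055 and 0.055 m and z of sleeve_b in the frame of tray below 0.012 m and angle between sleeve_b's own z axis and vertical below 0.15 rad))), for 0.2 s.
4. with the first put away, the other sleeve is down on the gauge pin as far as it will go ((((horizontal distance between sleeve_a and gauge below 0.007 m and z of sleeve_a in the frame of gauge between 0.005 and 0.017 m and angle between sleeve_a's own z axis and vertical below 0.12 rad) and (x of sleeve_b in the frame of tray between -0.055 and 0.055 m and y of sleeve_b in the frame of tray between -0.055 and 0.055 m and z of sleeve_b in the frame of tray below 0.012 m and angle between sleeve_b's own z axis and vertical below 0.15 rad)) or ((horizontal distance between sleeve_b and gauge below 0.007 m and z of sleeve_b in the frame of gauge between 0.037 and 0.049 m and angle between sleeve_b's own z axis and vertical below 0.12 rad) and (horizontal distance between sleeve_a and tin below 0.05 m and z of sleeve_a in the frame of tin below 0.012 m and angle between sleeve_a's own z axis and vertical below 0.15 rad)))), for 0.2 s.
At the end, for the whole second after the job is handed in: The sleeve that reaches the gauge's base plate stands in the tin, the one that stops on the step in the tray, both upright (0.15 rad) on the floor; the lid lies flat (0.1 rad), knob up, on the cork mat, centres within 60 mm; all at rest and released (all of step 1 and horizontal distance between sleeve_a and tin below 0.05 m and z of sleeve_a in the frame of tin below 0.012 m and angle between each of sleeve_a, sleeve_b's own z axis and vertical below 0.15 rad and x of sleeve_b in the frame of tray between -0.055 and 0.055 m and y of sleeve_b in the frame of tray between -0.055 and 0.055 m and z of sleeve_b in the frame of tray below 0.012 m and linear speed of each of sleeve_a, sleeve_b, lid below 0.02 m/s and contact force between each of sleeve_a, sleeve_b, lid and the fingers below 0.1 N); the robot touches nothing.
It fails at once if one of the bystanders (reel, jar, tape core, roller, bolt, oil bottle, mug, screwdriver) is moved more than 30 mm (distance of any of spool, jar, tape, roller, bolt, oil, mug, driver from where it was at the start of the episode above 0.03 m).
It also fails if it takes over 72 s, if anything falls off the work surface, if the arm or the gripper's body presses on something with over 40 N, if the wrist force passes 120 N, or if a joint passes its speed limit or range.

## Working session

There is one attempt and no reset: what is moved stays moved. The work goes in short steps, Python scripts to look and compute and a shell command to move; the robot and the scene stay as the last step left them, time stands still between calls to the robot, and variables do not carry over. Pictures are saved under pics/ and viewed, at most 10 in all, crops included, and the job is handed in when it is done.

```bash
mkdir -p pics; python3 - <<'E'
from rig import r
import cv2,numpy as np
s=r.sense();print({k:np.round(v,3) for k,v in s.items()}, r.tcp_to_tips)
for n in("scene","top"):
    d=r.snapshot(n);cv2.imwrite(f"pics/{n}0.png",d["image"][:,:,::-1])
    print(n,d["intrinsics"].tolist(),d["k1"],np.round(d["R"],3).tolist(),np.round(d["t"],3))
d=r.snapshot("wrist");print(np.round(d["hand_eye"],4),d["k1"],d["intrinsics"])
E
```

```text
{'time': np.float64(0.0), 'joint_pos': array([-1.184,  0.333, -0.065,  1.461,  0.022,  1.35 , -0.088]), 'qd': array([ 0.   ,  0.001, -0.   , -0.001,  0.001, -0.   , -0.001]), 'tau': array([ 1.0000e-03, -6.2327e+01,  2.5000e-02, -3.8988e+01, -6.1000e-02,
        4.0000e-02,  0.0000e+00]), 'ee_pos': array([0.249, 0.573, 0.23 ]), 'ee_rot': array([ 0.203,  0.979, -0.001, -0.   ]), 'contact_force': array([-0.503, -0.203,  1.106]), 'ft_torque': array([ 0.042, -0.022, -0.014]), 'gripper_force': np.float64(0.0), 'gripper_width': np.float64(0.087)} 0.008
scene [[493.434475861905, 0.0, 240.59996568743563], [0.0, 493.434475861905, 191.21320247169243], [0.0, 0.0, 1.0]] -0.0240224754740357 [[0.493, 0.87, 0.01], [0.724, -0.404, -0.56], [-0.483, 0.284, -0.828]] [-0.252 -0.341  1.727]
top [[363.72060018560757, 0.0, 258.8309699083106], [0.0, 363.72060018560757, 183.76753443703006], [0.0, 0.0, 1.0]] -0.024640458442203785 [[0.03, -1.0, 0.003], [-0.997, -0.03, -0.07], [0.07, -0.001, -0.998]] [-0.065  0.541  1.126]
[[ 1.000e-04 -9.592e-01 -2.826e-01  7.740e-02]
 [ 1.000e+00 -3.000e-04  1.300e-03  5.000e-04]
 [-1.300e-03 -2.826e-01  9.592e-01 -1.543e-01]
 [ 0.000e+00  0.000e+00  0.000e+00  1.000e+00]] -0.00769100812317617 [[325.95004316   0.         259.95390914]
 [  0.         325.95004316 193.06078569]
 [  0.           0.           1.        ]]
```

View pics/top0.png

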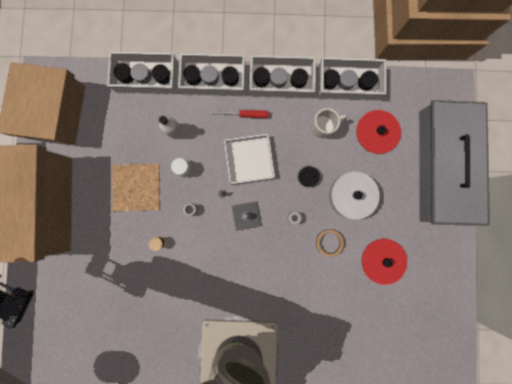

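View pics/scene0.png

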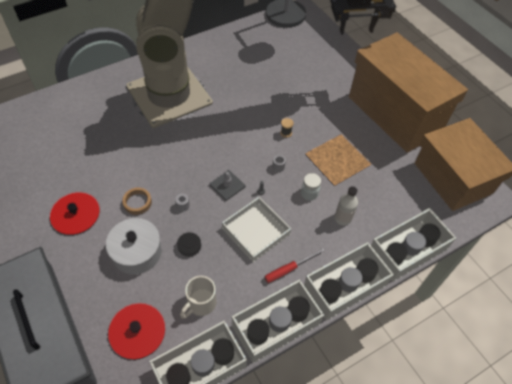

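The top view shows the sleeves at (191,210) and (296,217), the gauge at (247,216), the lid knob at (358,195), the mat at (135,188) and the tray at (250,159). In the scene view the same things are at (279,162), (182,201), (227,184), (131,237), (338,159) and (255,230). The red lids are decoys.

```bash
cat > h.py <<'E'
from rig import r
import cv2,numpy as np
from scipy.spatial.transform import Rotation as Ro
def snap(n):
    s=r.sense(); d=r.snapshot(n)
    if n=="wrist":
        H=np.eye(4);H[:3,:3]=Ro.from_quat(s["ee_rot"]).as_matrix();H[:3,3]=s["ee_pos"]
        M=H@d["hand_eye"]; d["C"]=M[:3,3];d["A"]=M[:3,:3]
    else:
        d["A"]=np.array(d["R"]).T; d["C"]=-d["A"]@np.array(d["t"])
    return d
def ray(d,p):
    K=d["intrinsics"];u=np.array([(p[0]-K[0][2])/K[0][0],(p[1]-K[1][2])/K[1][1]])
    v=u.copy()
    for _ in range(10): v=u/(1+d["k1"]*(v@v))
    w=d["A"]@np.array([v[0],v[1],1]); return w/np.linalg.norm(w)
def plane(d,p,z):
    w=ray(d,p);return d["C"]+w*(z-d["C"][2])/w[2]
def proj(d,X):
    c=d["A"].T@(np.array(X)-d["C"]);u=c[:2]/c[2];u=u*(1+d["k1"]*(u@u));K=d["intrinsics"]
    return np.array([u[0]*K[0][0]+K[0][2],u[1]*K[1][1]+K[1][2]])
def tri(d1,p1,d2,p2):
    a,b=ray(d1,p1),ray(d2,p2);L=np.linalg.lstsq(np.c_[a,-b],d2["C"]-d1["C"],rcond=None)[0]
    x,y=d1["C"]+a*L[0],d2["C"]+b*L[1];return (x+y)/2,np.linalg.norm(x-y)
def blobs(m,amin=30):
    n,l,s,c=cv2.connectedComponentsWithStats(m.astype(np.uint8));return [(s[i,4],c[i].round(1),s[i,:4]) for i in range(1,n) if s[i,4]>=amin]
E
python3 - <<'E'
from h import *
t=snap("top");s=snap("scene")
P={"knob":((358,195),(131,237)),"sl1":((190.5,209.5),(279.5,160)),"sl2":((296,217),(182.5,199)),"jar":((180,166),(312,180)),"spool":((156,243),(287,123)),"tip":((252,216),(229,174)),"bolt":((223,193),(262,181))}
for k,(a,b) in P.items():
    X,g=tri(t,a,s,b);print(k,X.round(4),round(g,4))
def msk(d,lo,hi):
    return cv2.inRange(cv2.cvtColor(d["image"],cv2.COLOR_RGB2HSV),lo,hi)>0
for nm,d in(("t",t),("s",s)):
    m=msk(d,(8,80,90),(22,255,255));print(nm,"cork",[b for b in blobs(m,200)])
    m=msk(d,(0,0,195),(180,40,255));print(nm,"white",[b for b in blobs(m,100)])
for z in(.005,):print("mat",plane(t,(135,187.5),z),plane(s,(338,158.5),z))
print("tray top",plane(t,(249.5,158.5),.035),plane(s,(255.5,227),.035))
print("gauge plate",plane(t,(247,216),.012),plane(s,(227,185),.012))
big=np.vstack([cv2.resize(t["image"][150:240,170:390],None,fx=3.4,fy=3.4,interpolation=2),cv2.resize(s["image"][145:225,150:370],None,fx=3.4,fy=3.4,interpolation=2)])
cv2.imwrite("pics/z1.png",big[:,:,::-1])
E
```

```text
knob [ 0.5141 -0.3414  0.0845] 0.0046
sl1 [0.4567 0.1639 0.0348] 0.0075
sl2 [ 0.4438 -0.1616  0.0413] 0.0083
jar [0.5864 0.1939 0.0675] 0.0042
spool [0.3513 0.2596 0.0506] 0.0033
tip [ 0.4476 -0.0192  0.0733] 0.0259
bolt [0.5107 0.0649 0.0574] 0.0115
t cork [(np.int32(2848), array([419.3,  22.2]), array([374,   0, 137,  58], dtype=int32)), (np.int32(4118), array([ 32.2, 101. ]), array([ 0, 63, 67, 78], dtype=int32)), (np.int32(4218), array([ 17.6, 202.5]), array([  0, 144,  37, 119], dtype=int32)), (np.int32(2117), array([135.5, 187. ]), array([112, 164,  48,  47], dtype=int32)), (np.int32(235), array([329.6, 242.5]), array([316, 230,  28,  26], dtype=int32))]
t white [(np.int32(1354), array([251.9, 160. ]), array([233, 139,  39,  43], dtype=int32)), (np.int32(177), array([178.8, 165.8]), array([172, 159,  15,  15], dtype=int32))]
s cork [(np.int32(4005), array([412.8,  71.4]), array([358,  32, 110,  80], dtype=int32)), (np.int32(3443), array([469.5, 152.3]), array([424, 118,  88,  71], dtype=int32)), (np.int32(1737), array([337.7, 159.2]), array([306, 135,  65,  50], dtype=int32)), 
[... 951 characters left out ...]
 array([447, 293,  55,  60], dtype=int32)), (np.int32(235), array([262.6, 313.2]), array([239, 299,  48,  31], dtype=int32)), (np.int32(355), array([423.8, 310.1]), array([411, 298,  29,  26], dtype=int32)), (np.int32(192), array([277.8, 337.5]), array([254, 324,  48,  28], dtype=int32)), (np.int32(568), array([455.5, 345.5]), array([434, 326,  39,  37], dtype=int32)), (np.int32(237), array([184.5, 356.4]), array([158, 341,  54,  34], dtype=int32))]
mat [0.51934647 0.34628485 0.005     ] [0.52488999 0.34796349 0.005     ]
tray top [ 0.61921428 -0.01673527  0.035     ] [ 0.62707319 -0.01831876  0.035     ]
gauge plate [ 0.43992664 -0.01404611  0.012     ] [ 0.4474055  -0.01191961  0.012     ]
```

View pics/z1.png

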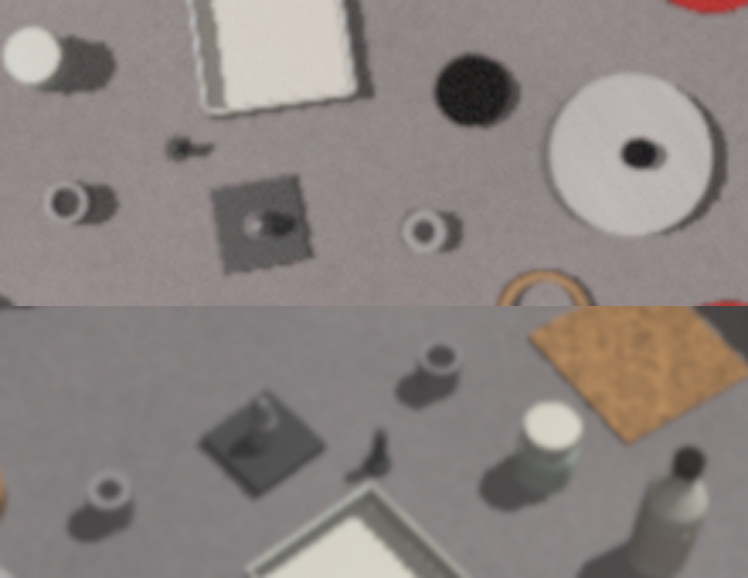

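The crop shows the left sleeve (y≈+0.16) with the wider bore and the right one (y≈−0.16) with the narrower. The pin tip is just right of the plate's centre. The two fixed cameras disagree by about 7 mm, so I'll refine with the wrist camera from two places.

```bash
python3 -m creep '[{"xyz":[0,0,0],"yaw":-0.136,"jaw":87},{"xyz":[0,0,0],"yaw":-0.136,"jaw":87},{"xyz":[0,0,0],"yaw":-0.136,"jaw":87},{"xyz":[-20,-55,0],"yaw":0,"jaw":87},{"xyz":[-20,-55,0],"yaw":0,"jaw":87},{"xyz":[-20,-55,0],"yaw":0,"jaw":87},{"xyz":[-20,-55,0],"yaw":0,"jaw":87},{"xyz":[-20,-55,0],"yaw":0,"jaw":87}]'; python3 -m creep '[{"xyz":[-20,-55,0],"yaw":0,"jaw":87},{"xyz":[-20,-55,0],"yaw":0,"jaw":87},{"xyz":[-20,-55,0],"yaw":0,"jaw":87},{"xyz":[-20,-55,0],"yaw":0,"jaw":87},{"xyz":[0,0,0],"yaw":0,"jaw":87},{"xyz":[0,0,0],"yaw":0,"jaw":87}]'
python3 - <<'E'
from h import *
import pickle
d=snap("wrist");s=r.sense();print(s["ee_pos"],s["ee_rot"])
pickle.dump({k:d[k] for k in("image","intrinsics","k1","A","C")},open("w1.pkl","wb"))
cv2.imwrite("pics/w1.png",cv2.resize(d["image"],None,fx=1.5,fy=1.5)[:,:,::-1])
E
```

```text
time: 1.25
ee_pos: [0.349, 0.2962, 0.2307]
ee_rot: [0.001, 1.0, 0.0, 0.0]
contact_force: [1.5, 0.2, -0.4]
gripper_width: 0.0874
gripper_force: 0.0
time: 2.0
ee_pos: [0.428, 0.0783, 0.2305]
ee_rot: [0.001, 1.0, 0.0, -0.0]
contact_force: [-0.0, 0.4, 0.7]
gripper_width: 0.0873
gripper_force: 0.0
[0.42781789 0.07886851 0.23046213] [ 2.71721920e-04  9.99999953e-01  1.08956675e-04 -9.62901254e-05]
```

View pics/w1.png

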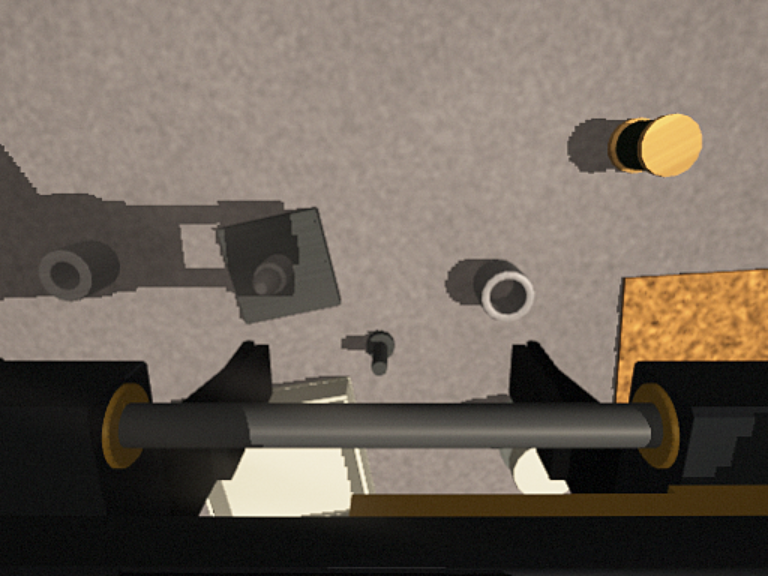

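The wrist view (1.5x) shows the wide-bore sleeve ring at (508,296), the narrow sleeve at (67,275), the gauge tip at (267,285) and the mat's corner at (622,278). I'll take a second wrist place and triangulate.

```bash
python3 -m creep '[{"xyz":[0,-60,0],"yaw":0,"jaw":87},{"xyz":[0,-60,0],"yaw":0,"jaw":87},{"xyz":[0,-60,0],"yaw":0,"jaw":87},{"xyz":[0,-60,0],"yaw":0,"jaw":87},{"xyz":[0,0,0],"yaw":0,"jaw":87},{"xyz":[0,0,0],"yaw":0,"jaw":87}]'
python3 - <<'E'
from h import *
import pickle
w1=pickle.load(open("w1.pkl","rb"))
d=snap("wrist")
pickle.dump({k:d[k] for k in("image","intrinsics","k1","A","C")},open("w2.pkl","wb"))
for n,z,p in(("s1",.04,(338.7,197.3)),("s2",.04,(44.7,183)),("tip",.068,(176,190)),):
    X=plane(w1,np.array(p),z);print(n,X.round(4),"in w2",proj(d,X).round(1))
print([proj(d,(.514,-.341,z)).round() for z in(.09,)])
cv2.imwrite("pics/w2.png",cv2.resize(d["image"],None,fx=1.5,fy=1.5)[:,:,::-1])
E
```

```text
time: 2.8
ee_pos: [0.428, -0.1606, 0.2304]
ee_rot: [-0.0, 1.0, 0.0, -0.0]
contact_force: [-0.4, 0.3, -0.1]
gripper_width: 0.0871
gripper_force: 0.0
s1 [0.4576 0.1664 0.04  ] in w2 [552.2 197.3]
s2 [ 0.4404 -0.1566  0.04  ] in w2 [262.8 182.4]
tip [ 0.4407 -0.0057  0.068 ] in w2 [412.1 189.7]
[array([ 81., 266.])]
```

View pics/w2.png

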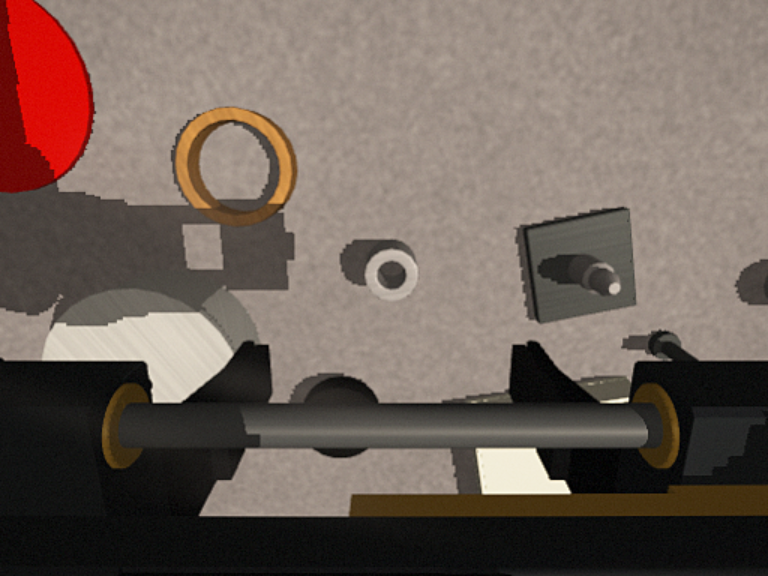

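The second view has the narrow sleeve ring at (391,273), pin nose at (613,287), plate corners (525,228), (628,209), (635,303), (541,322), and part of the lid rim at (43,355), (125,288), (235,345).

```bash
python3 - <<'E'
from h import *
import pickle
from scipy.optimize import least_squares
w1,w2=[pickle.load(open(f"w{i}.pkl","rb")) for i in(1,2)]
f=lambda *p:np.array(p)/1.5
print("tip",tri(w1,f(265,285),w2,f(613,287)),"s2",tri(w1,f(67,275),w2,f(391,273)))
for d,c in((w1,[(221,229),(317,208),(341,302),(245,322)]),(w2,[(525,228),(628,209),(635,303),(541,322)])):
    X=np.array([plane(d,f(*p),.012) for p in c]);print("plate",X.mean(0).round(4),np.linalg.norm(X[0]-X[1]).round(4),np.linalg.norm(X[1]-X[2]).round(4), np.degrees(np.arctan2(*(X[1]-X[0])[[0,1]])))
print("s1",plane(w1,f(508,296),.04),"s2",plane(w2,f(391,273),.04))
# lid rim in w2
E=[(43,355),(60,323),(90,299),(125,288),(170,291),(205,308),(235,345)]
X=np.array([plane(w2,f(*p),.066)[:2] for p in E])
q=least_squares(lambda c:np.hypot(*(X-c).T)-.072,[.514,-.341]);print("lid",q.x,q.fun.round(4))
X=np.array([plane(w1,f(*p),.004) for p in[(622,278),(613,402)]]);print("mat edge",X.round(3))
E
```

```text
tip (array([ 0.4431167 , -0.00651783,  0.06267173]), np.float64(0.0016425893185967855)) s2 (array([ 0.44118213, -0.15891177,  0.0366265 ]), np.float64(0.0008621171146924004))
plate [ 0.4417 -0.0062  0.012 ] 0.076 0.0765 -12.000543876943299
plate [ 0.4422 -0.0086  0.012 ] 0.0787 0.0768 -10.669588801846817
s1 [0.45760403 0.16639833 0.04      ] s2 [ 0.439865   -0.15892832  0.04      ]
lid [ 0.51444847 -0.33425529] [ 0.0027 -0.0007 -0.0018 -0.0009  0.0011  0.0017 -0.0003]
mat edge [[0.454 0.267 0.004]
 [0.566 0.274 0.004]]
```

```bash
python3 -m creep '[{"xyz":[-21.5,-44,0],"yaw":0,"jaw":87},{"xyz":[-21.5,-44,0],"yaw":0,"jaw":87},{"xyz":[-21.5,-44,0],"yaw":0,"jaw":87},{"xyz":[-21.5,-44,0],"yaw":0,"jaw":80},{"xyz":[0,0,50],"yaw":0,"jaw":80},{"xyz":[0,0,50],"yaw":0,"jaw":80},{"xyz":[0,0,0],"yaw":0,"jaw":80},{"xyz":[0,0,0],"yaw":0,"jaw":80}]'
python3 - <<'E'
from h import *
d=snap("wrist");print(r.sense()["ee_pos"],[proj(d,(.514,-.336,z)).round() for z in(.066,.101)])
t=snap("top")
im=np.hstack([cv2.resize(d["image"],(480,360)),cv2.resize(t["image"][150:270,300:400],(300,360))]);cv2.imwrite("pics/lid1.png",im[:,:,::-1])
E
```

```text
time: 3.85
ee_pos: [0.5146, -0.3377, 0.1323]
ee_rot: [0.0, 1.0, -0.0, 0.001]
contact_force: [0.1, -0.1, 1.3]
gripper_width: 0.0801
gripper_force: 0.0
[ 0.51480039 -0.33813657  0.13285255] [array([262., 208.]), array([262., 227.])]
```

View pics/lid1.png

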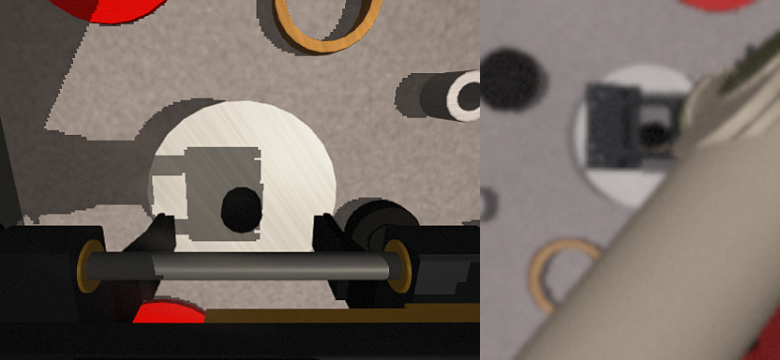

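The knob's top is at (241,209), between the fingers and within about 3 mm of the prediction. Next: descend, grip and lift.

```bash
python3 -m creep '[{"xyz":[2,0,26],"yaw":0,"jaw":80},{"xyz":[0,0,26],"yaw":0,"jaw":80},{"xyz":[0,0,0],"yaw":0,"jaw":20},{"xyz":[0,0,0],"yaw":0,"jaw":20},{"xyz":[0,0,0],"yaw":0,"jaw":20},{"xyz":[0,0,0],"yaw":0,"jaw":20},{"xyz":[0,0,0],"yaw":0,"jaw":20},{"xyz":[0,0,0],"yaw":0,"jaw":20}]'
```

```text
time: 4.95
ee_pos: [0.5114, -0.3383, 0.0786]
ee_rot: [0.001, 1.0, -0.0, 0.0]
contact_force: [0.8, -1.0, 0.0]
gripper_width: 0.0278
gripper_force: 0.6
```

```bash
python3 -m creep '[{"xyz":[0,0,-20],"yaw":0,"jaw":20},{"xyz":[0,0,-40],"yaw":0,"jaw":20},{"xyz":[0,0,-40],"yaw":0,"jaw":20},{"xyz":[-1,49,0],"yaw":0,"jaw":20},{"xyz":[-1,49,0],"yaw":0,"jaw":20},{"xyz":[-1,49,0],"yaw":0,"jaw":20},{"xyz":[-1,49,0],"yaw":0,"jaw":20},{"xyz":[-1,49,0],"yaw":0,"jaw":20}]'; python3 -m creep '[{"xyz":[-1,49,0],"yaw":0,"jaw":20},{"xyz":[-1,49,0],"yaw":0,"jaw":20},{"xyz":[-1,49,0],"yaw":0,"jaw":20},{"xyz":[-1,49,0],"yaw":0,"jaw":20},{"xyz":[-1,49,0],"yaw":0,"jaw":20},{"xyz":[-1,49,0],"yaw":0,"jaw":20},{"xyz":[-1,49,0],"yaw":0,"jaw":20},{"xyz":[-1,49,0],"yaw":0,"jaw":20}]';python3 -m creep '[{"xyz":[-1,49,0],"yaw":0,"jaw":20},{"xyz":[0,0,30],"yaw":0,"jaw":20},{"xyz":[0,0,30],"yaw":0,"jaw":20},{"xyz":[0,0,20],"yaw":0,"jaw":20},{"xyz":[0,0,0],"yaw":0,"jaw":20},{"xyz":[0,0,0],"yaw":0,"jaw":20}]'
python3 - <<'E'
from h import *
d=snap("wrist");t=snap("top")
im=np.hstack([cv2.resize(d["image"],(480,360)),cv2.resize(t["image"][130:250,100:200],(300,360))]);cv2.imwrite("pics/lid2.png",im[:,:,::-1])
E
```

```text
time: 5.95
ee_pos: [0.5168, -0.0919, 0.1798]
ee_rot: [0.001, 1.0, 0.0, 0.001]
contact_force: [0.6, -0.3, -0.7]
gripper_width: 0.0274
gripper_force: 30.0
time: 6.95
ee_pos: [0.5257, 0.3001, 0.18]
ee_rot: [0.001, 1.0, 0.0, 0.001]
contact_force: [0.8, 0.4, -1.9]
gripper_width: 0.0268
gripper_force: 30.0
time: 7.7
ee_pos: [0.5273, 0.348, 0.1]
ee_rot: [0.001, 1.0, 0.001, 0.001]
contact_force: [0.8, 0.8, -1.7]
gripper_width: 0.0267
gripper_force: 30.0
```

View pics/lid2.png

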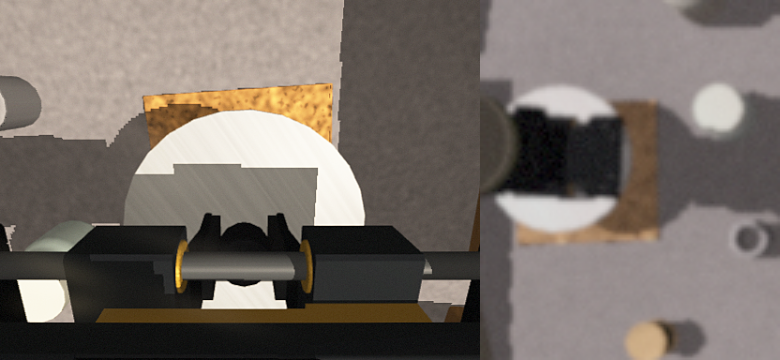

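The lid hangs level over the mat (mat edges at (143,96)–(332,83) above the lid in the wrist view). Now I'll lower it.

```bash
python3 -m creep '[{"xyz":[0,0,30],"yaw":0,"jaw":20},{"xyz":[0,0,28],"yaw":0,"jaw":20},{"xyz":[0,0,8],"yaw":0,"jaw":20},{"xyz":[0,0,4],"yaw":0,"jaw":20},{"xyz":[0,0,2],"yaw":0,"jaw":20},{"xyz":[0,0,0],"yaw":0,"jaw":20},{"xyz":[0,0,0],"yaw":0,"jaw":20}]'
```

```text
time: 8.68
ee_pos: [0.5273, 0.3483, 0.0276]
ee_rot: [0.001, 1.0, 0.001, 0.001]
contact_force: [0.0, 0.7, 3.3]
gripper_width: 0.0269
gripper_force: 30.0
```

```bash
python3 -m creep '[{"xyz":[0,0,0],"yaw":0,"jaw":50},{"xyz":[0,0,0],"yaw":0,"jaw":60},{"xyz":[0,0,0],"yaw":0,"jaw":60},{"xyz":[0,0,-10],"yaw":0,"jaw":60},{"xyz":[0,0,-50],"yaw":0,"jaw":70},{"xyz":[0,0,-60],"yaw":0,"jaw":70},{"xyz":[0,0,-30],"yaw":0,"jaw":70},{"xyz":[17,-45,0],"yaw":0,"jaw":70}]';python3 -m creep '[{"xyz":[17,-45,0],"yaw":0,"jaw":70},{"xyz":[18,-46,0],"yaw":0,"jaw":70},{"xyz":[18,-46,0],"yaw":0,"jaw":70},{"xyz":[0,0,40],"yaw":0,"jaw":70},{"xyz":[0,0,0],"yaw":0,"jaw":70},{"xyz":[0,0,0],"yaw":0,"jaw":70}]'
cat > look.py <<'E'
from h import *
import sys
d=snap("wrist");s=r.sense();print(s["ee_pos"].round(4))
t=snap("top");x0,y0=map(int,sys.argv[2:4])
im=np.hstack([cv2.resize(d["image"],(512,384)),cv2.resize(t["image"][y0:y0+128,x0:x0+96],(288,384))]);cv2.imwrite(f"pics/{sys.argv[1]}.png",im[:,:,::-1])
# ring: bore ellipse from dark hole inside bright annulus
X=np.array([float(v) for v in sys.argv[4:7]]);p=proj(d,X);print("pred",p.round(1))
np.save("last.npy",d["image"])
g=cv2.GaussianBlur(cv2.cvtColor(d["image"],cv2.COLOR_RGB2GRAY),(3,3),0);
x,y=p.astype(int);a=40;c=g[y-a:y+a,x-a:x+a];th,b=cv2.threshold(c,0,255,cv2.THRESH_OTSU)
cs,_=cv2.findContours(b,cv2.RETR_LIST,cv2.CHAIN_APPROX_NONE)
for k in cs:
    if len(k)>25:
        e=cv2.fitEllipse(k);q=np.array(e[0])+[x-a,y-a];P=plane(d,q,X[2]);print(q.round(1),np.round(e[1],1),P.round(4))
E
python3 look.py sl1 140 140 .4576 .1664 .04
```

```text
time: 9.68
ee_pos: [0.5106, 0.3057, 0.1799]
ee_rot: [-0.001, 1.0, 0.002, 0.002]
contact_force: [-0.4, -1.6, -0.3]
gripper_width: 0.07
gripper_force: 0.0
time: 10.42
ee_pos: [0.4568, 0.1665, 0.1378]
ee_rot: [0.001, 1.0, 0.0, 0.0]
contact_force: [0.2, -0.1, 1.2]
gripper_width: 0.0699
gripper_force: 0.0
[0.457  0.1666 0.1379]
pred [259.1 197.3]
[260.2 198.2] [84.4 91.6] [0.4584 0.1673 0.04  ]
```

View pics/sl1.png

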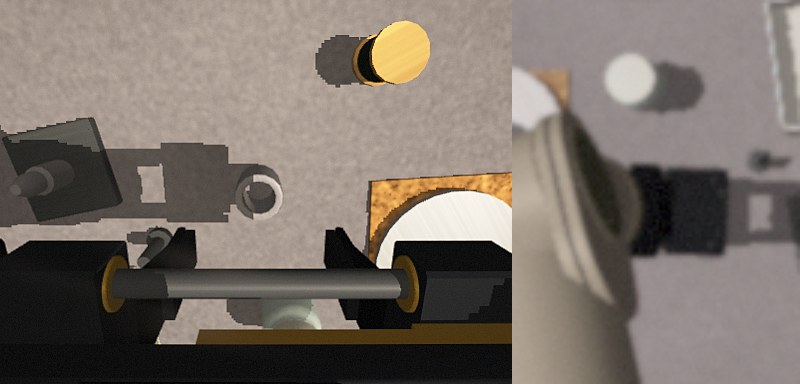

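The wide-bore sleeve's ring is at (262,197), as predicted and between the fingers. The lid sits on the mat. Next: descend and grip.

```bash
python3 -m creep '[{"xyz":[-1,0,50],"yaw":0,"jaw":70},{"xyz":[0,0,50],"yaw":0,"jaw":70},{"xyz":[0,0,18],"yaw":0,"jaw":70},{"xyz":[0,0,0],"yaw":0,"jaw":30},{"xyz":[0,0,0],"yaw":0,"jaw":30},{"xyz":[0,0,0],"yaw":0,"jaw":30},{"xyz":[0,0,0],"yaw":0,"jaw":30},{"xyz":[0,0,0],"yaw":0,"jaw":30}]';python3 -m creep '[{"xyz":[0,0,-30],"yaw":0,"jaw":30},{"xyz":[0,0,-50],"yaw":0,"jaw":30},{"xyz":[0,0,-20],"yaw":0,"jaw":30},{"xyz":[4,-43,0],"yaw":0,"jaw":30},{"xyz":[4,-43,0],"yaw":0,"jaw":30},{"xyz":[4,-43,0],"yaw":0,"jaw":30},{"xyz":[4,-44,0],"yaw":0,"jaw":30},{"xyz":[0,0,0],"yaw":0,"jaw":30}]'; python3 -m creep '[{"xyz":[0,0,10],"yaw":0,"jaw":30},{"xyz":[0,0,0],"yaw":0,"jaw":30},{"xyz":[0,0,0],"yaw":0,"jaw":30}]'
python3 look.py pin1 200 150 .442 -.007 .14
```

```text
time: 11.52
ee_pos: [0.4578, 0.1662, 0.0194]
ee_rot: [0.001, 1.0, 0.0, 0.001]
contact_force: [-1.9, -0.6, 7.1]
gripper_width: 0.0385
gripper_force: 30.0
time: 12.52
ee_pos: [0.4403, -0.0101, 0.1185]
ee_rot: [0.004, 1.0, 0.0, -0.0]
contact_force: [0.1, 0.4, -2.2]
gripper_width: 0.0384
gripper_force: 30.0
time: 12.9
ee_pos: [0.4409, -0.0064, 0.1083]
ee_rot: [0.0, 1.0, -0.0, -0.0]
contact_force: [-0.1, -0.1, -1.6]
gripper_width: 0.0385
gripper_force: 30.0
[ 0.441  -0.0065  0.1085]
pred [257.4 287.3]
[290.8 325.3] [ 1.9 17.3] [0.4614 0.0079 0.14  ]
[226.3 302.9] [ 8.3 26.1] [ 0.4497 -0.0206  0.14  ]
[278.7 287.8] [  3.7 164.2] [0.4423 0.0021 0.14  ]
[260.  251.6] [10.8 35.8] [ 0.4251 -0.0059  0.14  ]
[225.4 259.7] [10.6 24. ] [ 0.4289 -0.0203  0.14  ]
```

View pics/pin1.png

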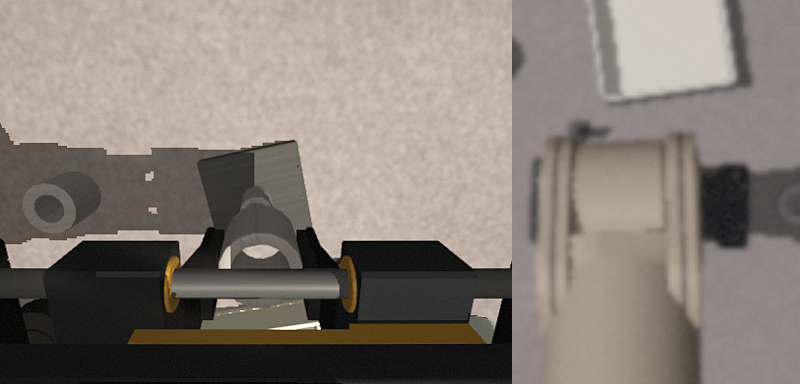

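The sleeve is held upright with its lower end above the pin, and pin shank shows at (257,187). Plate corners visible: (200,159), (297,141), (312,225). I'll compute the plate centre from these.

```bash
python3 - <<'E'
from h import *
d=snap("wrist");print(r.sense()["ee_pos"].round(4))
X=[plane(d,p,.012) for p in((200,159),(297,141),(312,225))];print(np.round(X,4),"ctr",((X[0]+X[2])/2).round(4),np.linalg.norm(X[0]-X[1]),np.linalg.norm(X[1]-X[2]))
e=r.sense()["ee_pos"]
for z in(.012,.042,.068):print("pin axis",proj(d,(.442,-.007,z)).round(1))
print("sleeve bottom edge L,R",[proj(d,(e[0],e[1]+q,e[2]-.0194)).round(1) for q in(-.02,.02)],"near",proj(d,(e[0]-.02,e[1],e[2]-.0194)).round(1))
# horizontal profile of pin and sleeve
g=cv2.cvtColor(d["image"],cv2.COLOR_RGB2GRAY)
for v in(190,196,202):print(v,g[v,235:282].tolist())
for v in(222,240):print(v,g[v,205:305].tolist())
E
```

```text
[ 0.4411 -0.0067  0.1086]
[[ 0.4102 -0.0526  0.012 ]
 [ 0.3963  0.0225  0.012 ]
 [ 0.4655  0.037   0.012 ]] ctr [ 0.4378 -0.0078  0.012 ] 0.07635780926632235 0.0706896799884246
pin axis [258.7 198. ]
pin axis [258.6 210.4]
pin axis [258.5 224. ]
sleeve bottom edge L,R [array([224.2, 236.2]), array([293.4, 236.1])] near [258.8 203.3]
190 [53, 51, 50, 50, 47, 51, 48, 50, 49, 49, 50, 67, 76, 73, 71, 71, 67, 76, 69, 71, 71, 74, 71, 75, 74, 74, 68, 75, 96, 100, 104, 111, 110, 103, 106, 106, 105, 104, 105, 105, 104, 106, 110, 105, 108, 108, 106]
196 [52, 47, 50, 53, 49, 55, 51, 57, 63, 68, 67, 72, 69, 70, 74, 69, 73, 78, 79, 81, 78, 79, 80, 84, 80, 78, 78, 75, 71, 69, 70, 72, 65, 82, 114, 124, 117, 109, 111, 110, 109, 109, 110, 112, 112, 106, 108]
202 [51, 53, 52, 53, 52, 50, 57, 64, 69, 92, 101, 97, 96, 99, 99, 98, 93, 91, 83, 76, 72, 75, 81, 80, 82, 81, 83, 101, 101, 98, 104, 101, 102, 100, 87, 65, 101, 123, 109, 107, 111, 107, 108, 107, 104, 104, 103]
222 [95, 93, 92, 93, 95, 91, 95, 99, 74, 41, 50, 54, 50, 48, 50, 50, 51, 43, 47, 46, 46, 49, 49, 45, 53, 61, 67, 67, 70, 69, 67, 67, 71, 75, 73, 70, 66, 69, 71, 76, 69, 76, 74, 77, 70, 71, 72, 73, 75, 71, 73, 71, 70, 69, 72, 76, 71, 74, 73, 69, 73, 73, 74, 70, 75, 72, 72, 73, 73, 72, 73, 76, 73, 74, 69, 71, 75, 69, 69, 71, 67, 69, 71, 68, 69, 67, 96, 104, 100, 104, 103, 106, 104, 102, 110, 106, 109, 105, 106, 110]
240 [5, 17, 15, 3, 14, 11, 15, 18, 15, 20, 20, 18, 18, 16, 15, 15, 14, 5, 35, 60, 66, 68, 64, 66, 65, 72, 71, 72, 71, 77, 87, 104, 110, 106, 101, 108, 102, 107, 106, 109, 107, 103, 108, 105, 111, 105, 106, 102, 103, 107, 107, 102, 99, 102, 99, 102, 106, 107, 105, 107, 105, 104, 105, 107, 106, 105, 107, 105, 105, 102, 106, 104, 106, 111, 107, 114, 106, 107, 105, 102, 96, 87, 68, 69, 70, 71, 68, 66, 70, 67, 66, 49, 13, 10, 10, 21, 17, 16, 11, 16]
```

```bash
python3 -m creep '[{"xyz":[0,-2.5,0],"yaw":0,"jaw":30},{"xyz":[0,0,20],"yaw":0,"jaw":30},{"xyz":[0,0,10],"yaw":0,"jaw":30},{"xyz":[0,0,8],"yaw":0,"jaw":30},{"xyz":[0,0,0],"yaw":0,"jaw":30}]';python3 -m creep '[{"xyz":[0,0,5],"yaw":0,"jaw":30},{"xyz":[0,0,2],"yaw":0,"jaw":30},{"xyz":[0,0,0],"yaw":0,"jaw":30}]';
```

```text
time: 13.68
ee_pos: [0.4407, -0.0097, 0.0702]
ee_rot: [0.001, 1.0, -0.0, -0.0]
contact_force: [0.5, 0.1, -2.4]
gripper_width: 0.0388
gripper_force: 30.0
time: 14.05
ee_pos: [0.4409, -0.0096, 0.0635]
ee_rot: [0.001, 1.0, 0.0, -0.0]
contact_force: [0.2, 0.0, -3.0]
gripper_width: 0.0387
gripper_force: 30.0
```

```bash
python3 -m creep '[{"xyz":[0,0,2],"yaw":0,"jaw":30},{"xyz":[0,0,0],"yaw":0,"jaw":30}]';python3 -m creep '[{"xyz":[0,0,2],"yaw":0,"jaw":30},{"xyz":[0,0,0],"yaw":0,"jaw":30}]'
```

```text
time: 14.3
ee_pos: [0.441, -0.0095, 0.0615]
ee_rot: [0.001, 1.0, 0.0, 0.0]
contact_force: [1.1, 0.4, -1.7]
gripper_width: 0.0388
gripper_force: 30.0
time: 14.55
ee_pos: [0.4412, -0.0095, 0.0595]
ee_rot: [0.001, 1.0, 0.0, 0.0]
contact_force: [0.9, 0.1, -3.2]
gripper_width: 0.0388
gripper_force: 30.0
```

```bash
python3 -m creep '[{"xyz":[0,0,6],"yaw":0,"jaw":30},{"xyz":[0,0,6],"yaw":0,"jaw":30},{"xyz":[0,0,6],"yaw":0,"jaw":30},{"xyz":[0,0,4],"yaw":0,"jaw":30},{"xyz":[0,0,3],"yaw":0,"jaw":30},{"xyz":[0,0,2],"yaw":0,"jaw":30},{"xyz":[0,0,1],"yaw":0,"jaw":30},{"xyz":[0,0,0],"yaw":0,"jaw":30}]'
```

```text
time: 15.55
ee_pos: [0.4413, -0.0095, 0.0316]
ee_rot: [0.001, 1.0, 0.0, 0.0]
contact_force: [5.3, 1.9, -2.4]
gripper_width: 0.0387
gripper_force: 30.0
```

```bash
python3 -m creep '[{"xyz":[0,0,1],"yaw":0,"jaw":30},{"xyz":[0,0,0],"yaw":0,"jaw":30},{"xyz":[0,0,0],"yaw":0,"jaw":30},{"xyz":[0,0,0],"yaw":0,"jaw":30}]';python3 -m creep '[{"xyz":[0,0,-10],"yaw":0,"jaw":30},{"xyz":[0,0,-30],"yaw":0,"jaw":30},{"xyz":[0,0,-40],"yaw":0,"jaw":30},{"xyz":[0,0,-30],"yaw":0,"jaw":30},{"xyz":[-10,-47,0],"yaw":0,"jaw":30},{"xyz":[-10,-47,0],"yaw":0,"jaw":30},{"xyz":[-10,-47,0],"yaw":0,"jaw":30},{"xyz":[-10,-47,0],"yaw":0,"jaw":30}]';python3 -m creep '[{"xyz":[-11,-47,0],"yaw":0,"jaw":30},{"xyz":[-11,-47,0],"yaw":0,"jaw":30},{"xyz":[-11,-46,0],"yaw":0,"jaw":30},{"xyz":[0,0,0],"yaw":0,"jaw":30},{"xyz":[0,0,0],"yaw":0,"jaw":30}]'
python3 - <<'E'
from h import *
d=snap("wrist");print(r.sense()["ee_pos"])
cv2.imwrite("pics/tin.png",cv2.resize(d["image"],None,fx=1.5,fy=1.5)[:,:,::-1])
print(proj(d,(.513,-.337,.06))*1.5,proj(d,(.513-.069,-.337,.06))*1.5)
E
```

```text
time: 16.05
ee_pos: [0.4414, -0.0095, 0.0313]
ee_rot: [0.001, 1.0, 0.0, 0.0]
contact_force: [-0.8, 1.0, 14.3]
gripper_width: 0.0389
gripper_force: 30.0
time: 17.05
ee_pos: [0.4795, -0.1986, 0.1399]
ee_rot: [0.001, 1.0, 0.001, -0.001]
contact_force: [1.5, 0.2, -2.7]
gripper_width: 0.0386
gripper_force: 30.0
time: 17.68
ee_pos: [0.5123, -0.337, 0.1396]
ee_rot: [0.001, 1.0, 0.001, -0.001]
contact_force: [0.2, 0.9, -2.4]
gripper_width: 0.0384
gripper_force: 30.0
[ 0.51285932 -0.33631712  0.13982657]
[388.46812749 306.92202247] [387.9729752  165.85733462]
```

View pics/tin.png

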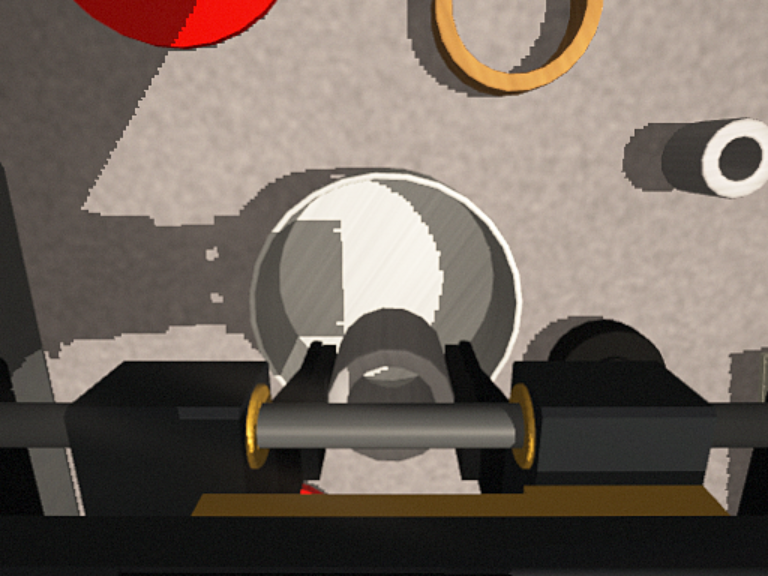

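The tin is open below the held sleeve. Its rim spans (250–521, top 174), which is centred in y and about 4 mm farther in x. I'll lower the sleeve, release it and retreat.

```bash
python3 -m creep '[{"xyz":[-4,0,45],"yaw":0,"jaw":30},{"xyz":[0,0,45],"yaw":0,"jaw":30},{"xyz":[0,0,18],"yaw":0,"jaw":30},{"xyz":[0,0,5],"yaw":0,"jaw":30},{"xyz":[0,0,3],"yaw":0,"jaw":30},{"xyz":[0,0,0.5],"yaw":0,"jaw":30},{"xyz":[0,0,0],"yaw":0,"jaw":30}]'
```

```text
time: 18.6
ee_pos: [0.5178, -0.338, 0.0248]
ee_rot: [0.001, 1.0, -0.0, 0.001]
contact_force: [-0.1, 0.5, -2.6]
gripper_width: 0.0388
gripper_force: 30.0
```

```bash
python3 -m creep '[{"xyz":[0,0,1],"yaw":0,"jaw":30},{"xyz":[0,0,0.8],"yaw":0,"jaw":30},{"xyz":[0,0,0],"yaw":0,"jaw":30}]';python3 -m creep '[{"xyz":[0,0,0],"yaw":0,"jaw":50},{"xyz":[0,0,0],"yaw":0,"jaw":58},{"xyz":[0,0,0],"yaw":0,"jaw":58},{"xyz":[0,0,-10],"yaw":0,"jaw":58},{"xyz":[0,0,-50],"yaw":0,"jaw":58},{"xyz":[0,0,-58],"yaw":0,"jaw":70},{"xyz":[19,42,0],"yaw":0,"jaw":70},{"xyz":[19,45,0],"yaw":0,"jaw":70}]';python3 -m creep '[{"xyz":[19,45,0],"yaw":0,"jaw":70},{"xyz":[19,45,0],"yaw":0,"jaw":70},{"xyz":[0,0,0],"yaw":0,"jaw":70},{"xyz":[0,0,0],"yaw":0,"jaw":70}]'
python3 look.py sl2 250 130 .440 -.159 .04
```

```text
time: 18.98
ee_pos: [0.5177, -0.3379, 0.0234]
ee_rot: [0.001, 1.0, 0.0, 0.0]
contact_force: [-4.0, 4.0, 9.6]
gripper_width: 0.0385
gripper_force: 30.0
time: 19.98
ee_pos: [0.4792, -0.2505, 0.1412]
ee_rot: [0.002, 1.0, -0.0, 0.001]
contact_force: [1.2, 0.8, -0.0]
gripper_width: 0.0693
gripper_force: 0.0
time: 20.48
ee_pos: [0.4422, -0.1609, 0.1409]
ee_rot: [0.001, 1.0, 0.0, 0.001]
contact_force: [-0.3, -0.9, 0.6]
gripper_width: 0.0699
gripper_force: 0.0
[ 0.442  -0.1617  0.1407]
pred [261.4 192.6]
[261.3 192.5] [84.8 94.9] [ 0.4398 -0.1591  0.04  ]
```

```bash
python3 - <<'E'
from h import *
d=snap("wrist");g=cv2.GaussianBlur(cv2.cvtColor(d["image"],cv2.COLOR_RGB2GRAY),(3,3),0)
x,y=proj(d,(.44,-.159,.04)).astype(int)
c=g[y-32:y+33,x-32:x+33]
for th in(60,80,100,130,150):
    print(th,[ (a,(q+[x-32,y-32]).round(1),b[2:],plane(d,q+[x-32,y-32],.04)[:2].round(4)) for a,q,b in blobs(c<th,80)][:3],"| bright",[ (a,(q+[x-32,y-32]).round(1),b,) for a,q,b in blobs(c>th,150)][:2])
print(c[32].tolist(),c[:,32].tolist())
t=snap("top");L=t["image"][165:230,315:395];hs=cv2.cvtColor(L,cv2.COLOR_RGB2GRAY);cv2.imwrite("pics/fin_tin.png",cv2.resize(L,None,fx=6,fy=6)[:,:,::-1])
E
```

```text
60 [] | bright [(np.int32(4212), array([262., 193.]), array([ 0,  0, 65, 65], dtype=int32))]
80 [(np.int32(332), array([249.1, 169.5]), array([40, 22], dtype=int32), array([ 0.4203, -0.1701])), (np.int32(261), array([264.9, 196.4]), array([23, 21], dtype=int32), array([ 0.4428, -0.1574]))] | bright [(np.int32(3504), array([263.6, 195.4]), array([ 0,  0, 65, 65], dtype=int32))]
100 [(np.int32(1465), array([250.5, 184. ]), array([49, 49], dtype=int32), array([ 0.4322, -0.1691]))] | bright [(np.int32(2703), array([268.5, 197.9]), array([ 0,  0, 65, 65], dtype=int32))]
130 [(np.int32(1714), array([251.4, 184.6]), array([54, 52], dtype=int32), array([ 0.4327, -0.1684]))] | bright [(np.int32(2502), array([269.3, 198.8]), array([ 0,  0, 65, 65], dtype=int32))]
150 [(np.int32(1815), array([251.9, 184.4]), array([55, 52], dtype=int32), array([ 0.4326, -0.168 ]))] | bright [(np.int32(2407), array([269.6, 199.5]), array([ 0,  0, 65, 65], dtype=int32))]
[80, 81, 82, 82, 83, 84, 85, 83, 81, 88, 97, 100, 100, 101, 101, 101, 101, 102, 99, 96, 103, 112, 113, 103, 85, 69, 66, 70, 74, 76, 77, 78, 78, 77, 77, 76, 75, 73, 69, 66, 64, 63, 63, 60, 56, 79, 137, 185, 198, 198, 199, 201, 204, 206, 211, 211, 193, 172, 166, 168, 168, 168, 167, 166, 165] [163, 119, 74, 64, 69, 70, 71, 71, 68, 81, 130, 183, 205, 208, 208, 207, 205, 201, 198, 194, 173, 125, 84, 76, 80, 80, 79, 79, 79, 80, 82, 82, 78, 71, 67, 68, 68, 68, 69, 69, 69, 69, 70, 69, 67, 91, 148, 193, 199, 192, 193, 197, 201, 202, 200, 193, 180, 171, 170, 170, 168, 168, 167, 167, 167]
```

```bash
python3 -m creep '[{"xyz":[0.5,3.5,50],"yaw":0,"jaw":70},{"xyz":[0,0,50],"yaw":0,"jaw":70},{"xyz":[0,0,21],"yaw":0,"jaw":70},{"xyz":[0,0,0],"yaw":0,"jaw":30},{"xyz":[0,0,0],"yaw":0,"jaw":30},{"xyz":[0,0,0],"yaw":0,"jaw":30},{"xyz":[0,0,0],"yaw":0,"jaw":30},{"xyz":[0,0,0],"yaw":0,"jaw":30}]';python3 -m creep '[{"xyz":[0,0,-30],"yaw":0,"jaw":30},{"xyz":[0,0,-40],"yaw":0,"jaw":30},{"xyz":[0,0,-20],"yaw":0,"jaw":30},{"xyz":[0,37,0],"yaw":0,"jaw":30},{"xyz":[0,37,0],"yaw":0,"jaw":30},{"xyz":[0,37,0],"yaw":0,"jaw":30},{"xyz":[-1,38,0],"yaw":0,"jaw":30},{"xyz":[0,0,0],"yaw":0,"jaw":30}]'; python3 -m creep '[{"xyz":[0,0,0],"yaw":0,"jaw":30},{"xyz":[0,0,0],"yaw":0,"jaw":30}]'
```

```text
time: 21.68
ee_pos: [0.442, -0.1574, 0.0201]
ee_rot: [0.001, 1.0, -0.0, 0.001]
contact_force: [-1.5, -1.2, 7.3]
gripper_width: 0.0393
gripper_force: 30.0
time: 22.68
ee_pos: [0.4422, -0.0052, 0.1093]
ee_rot: [-0.002, 1.0, 0.001, -0.0]
contact_force: [0.8, -1.3, -2.4]
gripper_width: 0.0392
gripper_force: 30.0
time: 22.92
ee_pos: [0.4423, -0.0091, 0.1092]
ee_rot: [0.002, 1.0, 0.0, -0.0]
contact_force: [-0.3, -0.8, -2.3]
gripper_width: 0.0392
gripper_force: 30.0
```

```bash
python3 - <<'E'
from h import *
t=snap("top")
cv2.imwrite("pics/mid.png",cv2.resize(t["image"][100:290,110:400],(795,520))[:,:,::-1])
E
```

```text
(no output)
```

View pics/mid.png

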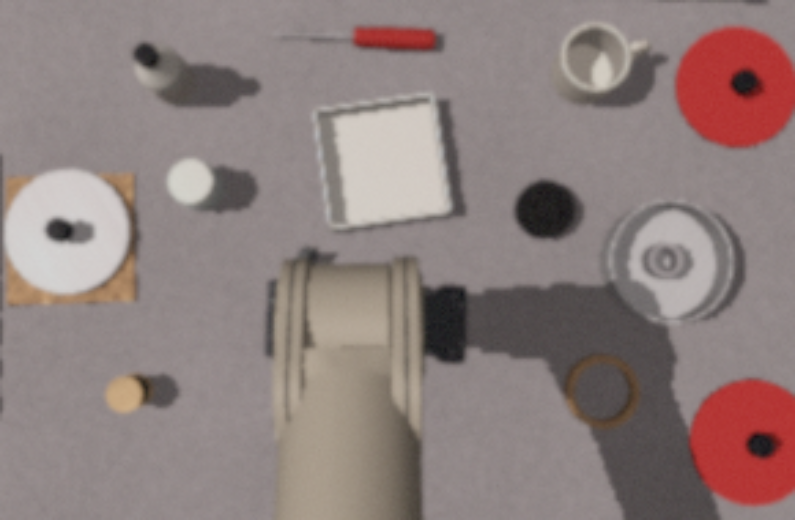

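The top view shows the first sleeve standing in the tin at (667,261) and the lid flat on the mat. On counting, that was my eleventh picture, one over the limit of ten, so I'll view no more and use numeric checks from here. Now I'll lower the second sleeve.

```bash
python3 -m creep '[{"xyz":[0,0,18],"yaw":0,"jaw":30},{"xyz":[0,0,5],"yaw":0,"jaw":30},{"xyz":[0,0,4],"yaw":0,"jaw":30},{"xyz":[0,0,4],"yaw":0,"jaw":30},{"xyz":[0,0,0],"yaw":0,"jaw":30}]';python3 -m creep '[{"xyz":[0,0,3],"yaw":0,"jaw":30},{"xyz":[0,0,0],"yaw":0,"jaw":30}]'
```

```text
time: 23.6
ee_pos: [0.4425, -0.0081, 0.0782]
ee_rot: [0.001, 1.0, -0.0, -0.0]
contact_force: [-0.1, -0.3, -2.7]
gripper_width: 0.0391
gripper_force: 30.0
time: 23.85
ee_pos: [0.4424, -0.0081, 0.0752]
ee_rot: [0.001, 1.0, 0.0, -0.0]
contact_force: [0.5, 1.0, -2.2]
gripper_width: 0.0391
gripper_force: 30.0
```

Bottom is at 55 mm, so the bore is already on the 18 mm shank without contact. Continuing toward the shoulder.

```bash
python3 -m creep '[{"xyz":[0,0,4],"yaw":0,"jaw":30},{"xyz":[0,0,4],"yaw":0,"jaw":30},{"xyz":[0,0,0],"yaw":0,"jaw":30}]';python3 -m creep '[{"xyz":[0,0,2],"yaw":0,"jaw":30},{"xyz":[0,0,1],"yaw":0,"jaw":30},{"xyz":[0,0,0],"yaw":0,"jaw":30}]'; python3 -m creep '[{"xyz":[0,0,1],"yaw":0,"jaw":30},{"xyz":[0,0,0],"yaw":0,"jaw":30}]'
```

```text
time: 24.22
ee_pos: [0.4423, -0.0082, 0.0669]
ee_rot: [0.001, 1.0, -0.0, -0.0]
contact_force: [0.2, 0.2, -3.1]
gripper_width: 0.0393
gripper_force: 30.0
time: 24.6
ee_pos: [0.4427, -0.0081, 0.0643]
ee_rot: [0.001, 1.0, -0.0, 0.0]
contact_force: [-0.1, -1.4, -1.6]
gripper_width: 0.0393
gripper_force: 30.0
time: 24.85
ee_pos: [0.443, -0.0083, 0.0636]
ee_rot: [0.001, 1.0, 0.0, 0.0]
contact_force: [-0.6, -2.8, 5.1]
gripper_width: 0.039
gripper_force: 30.0
```

```bash
python3 -m creep '[{"xyz":[0,0,0.7],"yaw":0,"jaw":30},{"xyz":[0,0,0],"yaw":0,"jaw":30},{"xyz":[0,0,0],"yaw":0,"jaw":30}]'
```

```text
time: 25.22
ee_pos: [0.4433, -0.0084, 0.0632]
ee_rot: [0.001, 1.0, 0.0, 0.001]
contact_force: [-2.4, -2.7, 10.5]
gripper_width: 0.0392
gripper_force: 30.0
```

The second sleeve has stopped with its bottom at about 43 mm, so it belongs in the tray. I'll lift it and carry it there.

```bash
python3 -m creep '[{"xyz":[0,0,0],"yaw":0,"jaw":30},{"xyz":[0,0,-10],"yaw":0,"jaw":30},{"xyz":[0,0,-35],"yaw":0,"jaw":30},{"xyz":[0,0,-30],"yaw":0,"jaw":30},{"xyz":[-45,-1,0],"yaw":0,"jaw":30},{"xyz":[-45,-1,0],"yaw":0,"jaw":30},{"xyz":[-45,-1,0],"yaw":0,"jaw":30},{"xyz":[-44,-1,0],"yaw":0,"jaw":30}]';python3 -m creep '[{"xyz":[0,0,0],"yaw":0,"jaw":30},{"xyz":[0,0,50],"yaw":0,"jaw":30},{"xyz":[0,0,45],"yaw":0,"jaw":30},{"xyz":[0,0,10],"yaw":0,"jaw":30},{"xyz":[0,0,5],"yaw":0,"jaw":30},{"xyz":[0,0,0],"yaw":0,"jaw":30}]'
python3 - <<'E'
from h import *
d=snap("wrist");t=snap("top");m=cv2.inRange(cv2.cvtColor(t["image"],cv2.COLOR_RGB2HSV),(0,0,170),(180,40,255))[120:195,215:285]
print([(a,q+[215,120],b) for a,q,b in blobs(m>0,60)])
# tray bright pixels in the wrist view, robot hand masks the far half
g=cv2.cvtColor(d["image"],cv2.COLOR_RGB2HSV);w=cv2.inRange(g,(0,0,200),(180,40,255));print([(a,q,b) for a,q,b in blobs(w>0,100)][:5])
print("tray nearside exp",[proj(d,(.552,-.012+y,.035)).round() for y in(-.07,.07)])
E
```

```text
time: 26.22
ee_pos: [0.6224, -0.0115, 0.1371]
ee_rot: [0.0, 1.0, 0.0, -0.001]
contact_force: [-0.4, -0.9, -1.0]
gripper_width: 0.0392
gripper_force: 30.0
time: 26.98
ee_pos: [0.6221, -0.0123, 0.0291]
ee_rot: [0.001, 1.0, 0.0, 0.001]
contact_force: [0.6, -0.3, -2.0]
gripper_width: 0.039
gripper_force: 30.0
[(np.int32(124), array([243.5, 132.7]), array([19,  4, 22, 16], dtype=int32)), (np.int32(175), array([262.3, 174.7]), array([35, 50, 24, 11], dtype=int32))]
[(np.int32(1860), array([235.1, 120.2]), array([ 82,  91, 305,  60], dtype=int32)), (np.int32(717), array([388.3, 168.2]), array([382, 100,  14, 141], dtype=int32)), (np.int32(10952), array([248.1, 158. ]), array([119, 109, 223, 156], dtype=int32)), (np.int32(199), array([ 92.1, 168.3]), array([ 85, 153,  16,  32], dtype=int32)), (np.int32(1918), array([251.7, 312.9]), array([200, 300, 106,  29], dtype=int32))]
tray nearside exp [array([101., 114.]), array([417., 114.])]
```

The wrist view mask puts the tray walls at u≈85 to 390 and the near rim at v≈105. The sleeve is within about 10 mm of the tray's centre, so it can be set down.

```bash
python3 -m creep '[{"xyz":[0,0,3],"yaw":0,"jaw":30},{"xyz":[0,0,1.5],"yaw":0,"jaw":30},{"xyz":[0,0,1],"yaw":0,"jaw":30},{"xyz":[0,0,0],"yaw":0,"jaw":30}]';
```

```text
time: 27.58
ee_pos: [0.6219, -0.0123, 0.0241]
ee_rot: [0.001, 1.0, 0.001, 0.0]
contact_force: [-8.2, 2.5, 20.4]
gripper_width: 0.0393
gripper_force: 30.0
```

Contact at the expected height; releasing and retreating.

```bash
python3 -m creep '[{"xyz":[0,0,0],"yaw":0,"jaw":50},{"xyz":[0,0,0],"yaw":0,"jaw":58},{"xyz":[0,0,0],"yaw":0,"jaw":58},{"xyz":[0,0,-10],"yaw":0,"jaw":58},{"xyz":[0,0,-50],"yaw":0,"jaw":58},{"xyz":[0,0,-60],"yaw":0,"jaw":70},{"xyz":[0,0,-60],"yaw":0,"jaw":70},{"xyz":[50,0,0],"yaw":0,"jaw":70}]';python3 -m creep '[{"xyz":[50,0,0],"yaw":0,"jaw":70},{"xyz":[50,0,0],"yaw":0,"jaw":70},{"xyz":[50,0,0],"yaw":0,"jaw":70},{"xyz":[0,-60,0],"yaw":0,"jaw":70},{"xyz":[0,-60,0],"yaw":0,"jaw":70},{"xyz":[0,-60,0],"yaw":0,"jaw":70},{"xyz":[0,0,0],"yaw":0,"jaw":70},{"xyz":[0,0,0],"yaw":0,"jaw":70}]'
python3 - <<'E'
from h import *
t=snap("top");s=snap("scene");T=cv2.cvtColor(t["image"],cv2.COLOR_RGB2GRAY);S=cv2.cvtColor(s["image"],cv2.COLOR_RGB2GRAY)
def near(d,X):p=proj(d,X).astype(int);return p
for nm,X in(("tray",(.622,-.015,.044)),("tin",(.517,-.338,.044)),("lid",(.527,.348,.05))):
    for n,d,G in(("t",t,T),("s",s,S)):
        x,y=near(d,X);print(nm,n,(x,y));print("\n".join(" ".join("%3d"%v for v in row) for row in G[y-10:y+12:2,x-12:x+13]))
E
```

```text
time: 28.58
ee_pos: [0.5756, -0.0133, 0.2079]
ee_rot: [0.001, 1.0, -0.001, 0.005]
contact_force: [-0.4, -0.4, 1.3]
gripper_width: 0.069
gripper_force: 0.0
time: 29.58
ee_pos: [0.4435, -0.1799, 0.2043]
ee_rot: [0.004, 1.0, 0.002, -0.006]
contact_force: [0.0, 0.2, 0.3]
gripper_width: 0.0698
gripper_force: 0.0
tray t (np.int64(248), np.int64(157))
203 204 205 203 205 203 204 203 205 203 203 203 202 203 203 203 204 203 203 202 203 203 202 203 203
203 203 203 204 204 203 204 203 203 203 203 204 204 203 203 202 204 204 204 203 202 203 203 205 202
205 206 204 204 204 204 203 204 204 200 200 197 199 200 199 200 203 202 202 203 202 203 204 205 202
206 204 204 204 204 203 202 199 191 178 169 162 162 162 165 169 182 191 196 195 195 198 201 202 203
204 205 205 203 203 204 196 180 165 151 136 119 112 120 136 151 159 154 144 136 135 142 156 172 191
204 206 205 204 205 201 188 171 154 123  97 103 113 111 114 130 149 153 142 130 124 123 126 134 158
204 205 203 203 204 201 190 170 156 128 118 124 122 125 125 134 151 154 138 126 123 124 126 125 129
204 204 204 204 204 201 190 174 162 151 139 130 128 1
[... 5332 characters left out ...]

184 184 184 185 185 185 185 185 184 179 168 151 132 122 125 139 157 174 182 184 184 183 183 183 182
183 183 184 185 186 186 186 184 172 143 104  72  59  55  56  63  85 122 158 179 184 185 185 184 183
184 184 184 184 184 184 184 182 161 115  67  51  51  52  52  54  61  92 138 171 184 185 185 185 184
184 184 185 184 184 184 183 173 144  94  56  47  49  49  51  54  69 114 159 179 183 183 184 183 184
185 185 185 184 181 175 163 147 117  79  54  47  47  47  53  70 105 148 175 184 184 184 184 183 183
185 185 178 159 137 121 109 102  96  87  69  57  58  76 110 140 165 178 183 183 183 183 183 184 184
186 184 170 137 110 100  99  99  98  96  93  95 103 130 164 181 185 186 185 185 184 183 182 183 183
```

Both rings stand upright with open bores: the tray one is at (248,157) top and (255,223) scene, and the other is in the tin. The knob is up on the mat. Handing in.

```bash
python3 -m creep '[{"xyz":[0,0,0],"yaw":0,"jaw":70},{"xyz":[0,0,0],"yaw":0,"jaw":70}]'; python3 -c "
from rig import r
print(r.sign_off())"
```

```text
time: 29.92
ee_pos: [0.444, -0.1791, 0.2043]
ee_rot: [0.002, 1.0, 0.003, -0.006]
contact_force: [0.9, 0.8, 0.3]
gripper_width: 0.0702
gripper_force: 0.0
the job is handed in; nothing more can be done
None
```

The job is handed in at 29.9 s (no verdict was returned): the lid is flat, knob up, on the mat, the sleeve that reached the base plate stands in the tin and the one that stopped on the step stands in the tray, but I viewed 11 pictures, one over the limit of 10.

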